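# Switch off and lock the sample turntable

### The job

The sample turntable on the bench has to be made safe before it is serviced. First switch its drive off by flipping the toggle switch on its panel over to the front, then turn the turntable by its black knob until the hole in its rim lug lies under the lock pin, and push the pin fully down through the lug. Do not turn the table while the drive is still on, and leave everything else on the bench as it stands.

Things in the scene. Friction and masses are not known exactly. Their poses are not given: they have to be found in the camera images.
- changer: The motorised sample turntable, a white housing 216 x 334 mm and 50 mm high, fixed to the bench. Origin: centre of its underside, on the bench. x points to its back, -x is its front (nearest the robot), y its left, z up; offsets below are in this frame. Turntable at its left; raised grey switch panel at its right (top z = 0.065); between them at (0, -0.077) the lock bracket, arm top z = 0.093.
- bat_pivot (a point): Pivot of the toggle switch, in the panel at (-0.020, -0.125, 0.068) in the housing's frame; the bat swings in the housing's x-z plane. Nothing higher than the panel's top stands within 40 mm of the bat except the switch's own collar (17 mm wide, top z = 0.073); a fuse cap 86 mm behind it is 10 mm high.
- bat_tip (a point): Free end of the toggle bat: a round steel bat 58 mm long from its pivot, 7 mm thick at the root and 13 mm at the end, 50 mm of it above its collar. On: it leans to the back, its end 17 mm behind the pivot at z = 0.123. Off: it leans as far to the front.
- toggle (a joint): Angle of the toggle bat: 0 = on (leaning 0.30 rad to the back, as it starts), 0.30 = upright, 0.60 = off (leaning 0.30 rad to the front). An over-centre spring pushes it to whichever end it is nearer, so it snaps over once past upright; moving it takes 2 to 3 N near its end.
- table_axis (a point): Centre of the turntable's top, on its upright axis, at (0, 0.07, 0.074) in the housing's frame. The table is a white disc of 176 mm diameter, 20 mm thick, with a steel hub nut and five capped tubes standing in wells 52 mm from the axis (cap tops z = 0.126). The wells on either side of the knob are empty.
- knob_top (a point): Top centre of the turning knob: a black upright round knob, 36 mm high, up to 25 mm thick (at z = 0.106), fixed on a 6 mm stem to the table, 68 mm from the table's axis; top z = 0.116. From above it stands 80 degrees clockwise of the lug; with the table lined up it is at (-0.067, 0.058) in the housing's frame.
- lug_hole (a point): Centre of the hole (16 mm wide) in the aluminium lug, a plate 36 mm wide and 10 mm thick that sticks out of the table's rim; 103 mm from the axis, mid-thickness at z = 0.061. The lug passes freely under the bracket's arm.
- carousel (a joint): Angle of the turntable from the locking position, positive clockwise seen from above: 0 = the lug's hole is exactly under the lock pin. Starts at 0.45 to 1.7, so it must be turned counter-clockwise from above by that much. Turns freely both ways with light friction (about 2 N at the knob) and stays where it is left.
- pin_axis (a point): Fixed point on the lock pin's upright axis at the height of the lug, at (0, -0.033, 0.061) in the housing's frame. The lug's hole must come here.
- pin_top (a point): Top centre of the lock pin's black mushroom head (32 mm wide, 14 mm high) over the bracket's arm. Up: z = 0.148. Fully down: z = 0.115, the head's underside 1 mm above the collar.
- lock_pin (a joint): How far the lock pin is pressed down: 0 = up (at the start), 0.033 = fully down. A steel pin 10 mm thick with a round nose, held in the bracket; it stays where it is left (3 to 4 N to move it). When up, its nose is 12 mm above the lug. If the hole is within about 5 mm the pin finds its way in and centres the lug; otherwise the lug stops it.
- bottle_amber: Bystander, brown glass bottle 58 mm wide and 116 mm high, standing loose at the back left of the turntable. Origin: centre of its underside. Leave it.
- bottle_white: Bystander, white plastic bottle 49 mm wide and 110 mm high, standing loose at the back right of the turntable. Origin: centre of its underside. Leave it.
- beaker_pp: Bystander, plastic beaker 64 mm wide and 78 mm high, standing loose to the right of the turntable. Origin: centre of its underside. Leave it.

How it is judged:
On the way, in this order (a step that is already met when the one before it is completed fails the run):
1. the toggle has snapped over to off (value of joint toggle above 0.5 rad), for 0.2 s.
2. the lug's hole has been brought under the lock pin (within 6 mm) (horizontal distance between lug_hole and pin_axis below 0.006 m and value of joint toggle above 0.5 rad), for 0.2 s.
At the end, for the whole second after the job is handed in: The toggle is off (at least 0.5 rad of its 0.60), the lock pin is down (at least 30 of its 33 mm) with the lug's hole on its axis within 5 mm, so that it passes through the lug, and the table is at rest (value of joint toggle above 0.5 rad and value of joint lock_pin above 0.03 m and horizontal distance between lug_hole and pin_axis below 0.005 m and velocity of joint carousel between -0.05 and 0.05 rad/s); the robot touches nothing.
It fails at once if the table was turned by more than 25 mm at the lug while the drive was on (value of joint toggle below 0.3 rad and distance of lug_hole from where it was at the start of the episode above 0.025 m).
It fails at once if a bystander bottle or the beaker was moved by more than 30 mm or tipped (distance of any of bottle_amber, bottle_white, beaker_pp from where it was at the start of the episode above 0.03 m or angle between any of bottle_amber, bottle_white, beaker_pp's own z axis and vertical above 0.5 rad).
It also fails if it takes over 64 s, if anything falls off the work surface, if the arm or the gripper's body presses on something with over 40 N, if the wrist force passes 120 N, or if a joint passes its speed limit or range.

### The arm

A 7-joint arm with a two-finger parallel gripper is mounted at the origin on a cart in front of the work surface, level with it; the furniture and walls round the work are solid. World frame = base frame: x ahead of the robot, y to its left, z up, the work surface at z = 0. Lengths are in m, angles in rad, forces in N, time in s.
With the tool pointing down it reaches from about 0.425 to 0.875 m from the base axis. Payload 4.7 kg.
Tool frame: the origin (TCP) lies midway between the tips of the shut fingers; the grasp point (between the pads) lies 19 mm behind it (pinch_z is the distance from the TCP to the grasp point, in m); z points along the fingers, y is the line along which they close (so a half turn about z gives the same grasp; the last joint's range is limited). The gripper opens to 85 mm and grips with 20 to 120 N. Pads are 22 mm wide; open, the fingers measure 114 mm over their backs; the gripper's body (76 mm by 85 mm) begins 54 mm behind the grasp point. The pads swing forward as they close: fully open they stand 13 mm farther back than shut.
Start: joints at [1.261, 0.321, -0.07, 1.45, 0.023, 1.371, -0.057], TCP at [0.207, -0.616, 0.231] pointing down, gripper open.
Joint ranges: [-2.86, 2.86], [-0.3, 2.09], [-1.38, 1.24], [0.06, 2.45], [-1.56, 4.7], [0.09, 2.05], [-2.69, 2.69]. Speed limits (rad/s): [2.57, 2.57, 3.14, 3.14, 3.14, 3.14, 3.14].

### API

Orientations are given as a unit quaternion [x, y, z, w].
In Python, from cell import state, grab_frame, camera_info, finish_job, pinch_z gives the robot as it stands.
- The arm moves only by the tool servo_tool, never from a script. Its argument "series" is a list of rows, each an object of numbers: "tx", "ty", "tz": the shift along the tool's x, y, z in mm; "rx", "ry", "rz": the turn, a rotation vector about the tool's x, y, z in rad; "fingers": the closure in counts, from 0 (fully open) to 255 (shut). In form: [{"tx": .., "ty": .., "tz": .., "rx": .., "ry": .., "rz": .., "fingers": ..}, ...]. A call has 1 to 20 rows; each row shifts and turns the commanded pose from where the row before left it, along the tool's axes as they then stand; what a row does not reach is not made up. A row lasts 1/8 s, in which the tool goes at most 62.5 mm and 10.7 degrees, less where a joint would pass 70% of its speed; a pose out of reach is approached as far as the arm can. A call is refused whole if a number of a shift passes 62.5 or a number of a turn 0.188, either way. A call with a gripper value outside its range is refused whole. The fingers move at their own pace and stop on an object; the grip force is fixed at half the most. Time passes only in rows, so rows that do not move let the fingers close. It gives the time, the measured TCP pose, the force, the opening and the grip force at its end, in the units of the state.
- state(): the state, without advancing time (a new reading comes with each control period).
- grab_frame(name): name is "scene" or "top" or "wrist"; returns the picture (480x640x3 uint8, blue, green, red); there is no depth.
- camera_info(name): a dict with "vfov" (degrees; the focal length in pixels is half the picture's height over the tangent of half this angle, whatever the lens; pixels are square), "cx", "cy" (the principal point, pixels), "extrinsics" (4x4, takes a point from camera to world coordinates). Camera axes: x right, y down, z forward; pixel columns grow to the right and rows downward; lengths in m; the calibration is good to about 2 mm. A picture is of the moment at which its call begins: read the wrist's pose just before it. camera_info takes no time and is no camera call; for the wrist camera it gives the pose at the moment of the call.
- finish_job(): hands the job in; it is judged then, once.
The state is a dict: "time": time; "qpos": joint angles; "qd": joint speeds; "joint_efforts": joint torques, N m; "tool_pos": TCP position; "ee_rot": TCP orientation; "ft_force": force on the tool from outside, world axes, zero at the start; "wrist_torque": the same for the moment, N m; "opening": finger opening in m; "grip_force": force on a finger pad.
Only numpy, scipy, OpenCV 4.12 (cv2) and the standard library are available. Lean on these libraries where they do the work, as an engineer would, in place of code of your own. Each camera call takes 0.05 s, during which the arm holds its last target. There are 200 camera calls.

## Working session

There is one attempt and no reset: what is moved stays moved. The work goes in short steps, Python scripts to look and compute and a tool call to move; the robot and the scene stay as the last step left them, time stands still between calls to the robot, and variables do not carry over. Pictures are saved under pics/ and viewed, at most 10 in all, crops included, and the job is handed in when it is done.

Besides the shell and the picture viewer there is one more tool, called after ">>>" as a command line: name --argument value ..., lists and objects as JSON in quotes. servo_tool: Moves the arm, as the interface text tells. Its arguments: {"type":"object","properties":{"series":{"type":"array","items":{"type":"object","properties":{"tx":{"type":"number"},"ty":{"type":"number"},"tz":{"type":"number"},"rx":{"type":"number"},"ry":{"type":"number"},"rz":{"type":"number"},"fingers":{"type":"number"}}}}},"required":["series"]}

```bash
mkdir -p pics; ls; python3 - <<'E'
from cell import *
import cv2,numpy as np
s=state();print({k:np.round(v,3).tolist() for k,v in s.items()},pinch_z)
for n in("scene","top"):
    cv2.imwrite(f"pics/{n}0.png",grab_frame(n));c=camera_info(n);print(n,c["vfov"],c["cx"],c["cy"],np.round(c["extrinsics"],3).tolist(), c.keys())
E
```

```text
pics
{'time': 0.0, 'qpos': [1.261, 0.322, -0.07, 1.452, 0.023, 1.371, -0.057], 'qd': [0.001, 0.001, -0.002, -0.0, 0.001, 0.002, -0.001], 'joint_efforts': [0.0, -49.358, -0.383, -31.433, 0.013, 0.011, -0.0], 'tool_pos': [0.207, -0.616, 0.23], 'ee_rot': [0.987, 0.161, -0.0, -0.001], 'ft_force': [-0.596, 0.729, 0.596], 'wrist_torque': [-0.044, 0.048, 0.031], 'grip_force': 0.0, 'opening': 0.085} 0.0187
scene 44.23875411525205 319.2197123540365 236.15680758492718 [[-0.718, -0.358, 0.597, -0.217], [-0.696, 0.367, -0.617, 0.791], [0.002, -0.858, -0.513, 0.781], [0.0, 0.0, 0.0, 1.0]] dict_keys(['vfov', 'cx', 'cy', 'extrinsics'])
top 51.68698625996014 315.8640803220139 235.12366618125188 [[0.015, -0.992, 0.126, 0.385], [-1.0, -0.013, 0.016, -0.025], [-0.015, -0.127, -0.992, 1.42], [0.0, 0.0, 0.0, 1.0]] dict_keys(['vfov', 'cx', 'cy', 'extrinsics'])
```

View pics/top0.png

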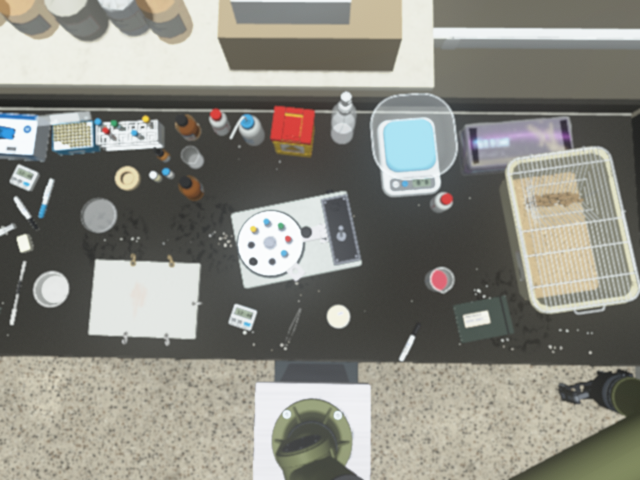

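View pics/scene0.png

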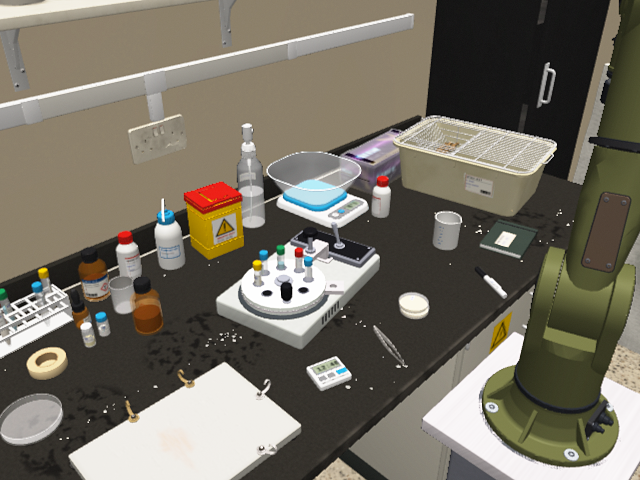

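The top view shows the housing's corners near (232,213), (348,193), (361,266) and (245,287). The pin head is near (307,232), the bat near (340,237) and the lug near (293,270). In the scene view the knob is at (287,290), the lug at (335,286) and the bat tip at (335,226).

```bash
cat > h.py <<'E'
from cell import *
import cv2,numpy as np
from scipy.spatial.transform import Rotation as R
def ray(c,u,v):
    f=240/np.tan(np.radians(c["vfov"]/2)); E=np.array(c["extrinsics"])
    return E[:3,3],E[:3,:3]@np.array([(u-c["cx"])/f,(v-c["cy"])/f,1])
def onz(c,u,v,z):
    o,d=ray(c,u,v); return o+d*(z-o[2])/d[2]
def proj(c,p):
    f=240/np.tan(np.radians(c["vfov"]/2)); E=np.array(c["extrinsics"])
    q=E[:3,:3].T@(np.array(p)-E[:3,3]); return q[:2]/q[2]*f+[c["cx"],c["cy"]]
E
python3 - <<'E'
from h import *
c=camera_info("top")
P=[onz(c,*p,.05) for p in[(232,213),(348,193),(361,266),(245,287)]]
print(np.round(P,3),np.round(np.mean(P,0),3))
for a,b in((0,1),(1,2),(2,3),(3,0)):d=P[b]-P[a];print(np.linalg.norm(d),np.degrees(np.arctan2(d[1],d[0])))
s=state();T=R.from_quat(s["ee_rot"]).as_matrix();w=camera_info("wrist");E=np.array(w["extrinsics"])
print(T.round(3),w["vfov"],(T.T@E[:3,:3]).round(3),T.T@(E[:3,3]-s["tool_pos"]))
im=cv2.imread("pics/top0.png")[170:310,210:390]
cv2.imwrite("pics/topc.png",cv2.resize(im,None,fx=4,fy=4,interpolation=cv2.INTER_CUBIC))
E
```

```text
[[ 0.62   0.234  0.05 ]
 [ 0.681 -0.091  0.05 ]
 [ 0.476 -0.129  0.05 ]
 [ 0.413  0.191  0.05 ]] [0.547 0.051 0.05 ]
0.3311306514562046 -79.36641793262491
0.2084787190198257 -169.7126061334153
0.32526581653987346 101.04843388175681
0.21088046612990557 11.887218588904647
[[ 0.948  0.318 -0.001]
 [ 0.318 -0.948  0.002]
 [-0.    -0.002 -1.   ]] 60.64548873865382 [[ 0.001 -0.964 -0.265]
 [ 1.     0.001  0.   ]
 [-0.    -0.265  0.964]] [ 6.65901790e-02  4.79063491e-05 -1.42846736e-01]
```

View pics/topc.png

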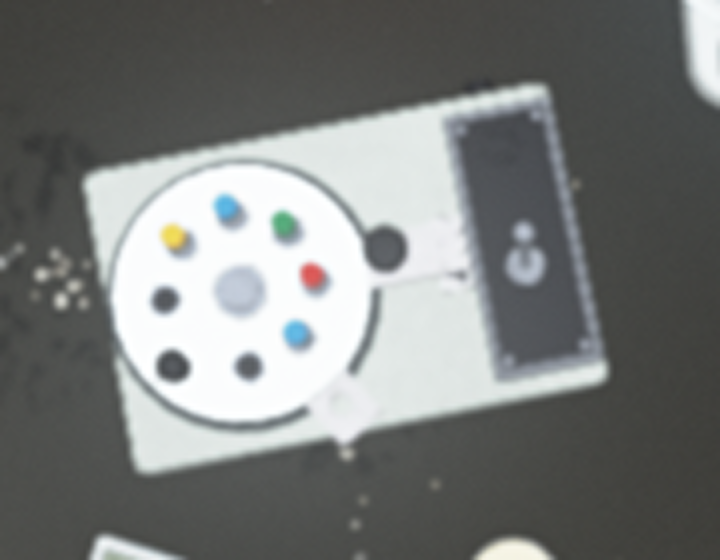

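>>> servo_tool --series '[{"tx": 35,"ty": -41,"tz": -30},{"tx": 35,"ty": -41,"tz": -30},{"tx": 54,"ty": -19,"tz": -10},{"tx": 54,"ty": -19,"tz": -10},{"tx": 54,"ty": -19,"tz": -10},{"tx": 54,"ty": -19,"tz": -10},{"tx": 20,"ty": -49,"tz": -2},{"tx": 20,"ty": -49,"tz": -2},{"tx": 20,"ty": -49,"tz": -2},{"tx": 20,"ty": -49,"tz": -2},{"tx": 20,"ty": -49,"tz": -2},{"tx": 20,"ty": -49,"tz": -2},{"tx": 20,"ty": -49,"tz": -2},{"tx": 20,"ty": -49,"tz": -2},{"rz": 0.138,"fingers": 255},{"fingers": 255},{"fingers": 255}]'

```text
invalid input at $.series[0]: expected keys tx, ty, tz, rx, ry, rz, fingers
```

```bash
python3 - <<'E'
from h import *
c=camera_info("wrist");im=grab_frame("wrist");cv2.imwrite("pics/w1.png",im)
import json;c={k:(np.array(v).tolist()) for k,v in c.items()};json.dump(c,open("w1.json","w"))
s=state();print({k:np.round(v,3).tolist() for k,v in s.items()});print(np.round(c["extrinsics"],3))
E
```

```text
{'time': 0.15, 'qpos': [1.261, 0.322, -0.07, 1.451, 0.023, 1.371, -0.057], 'qd': [0.001, -0.002, -0.001, -0.002, -0.001, 0.0, 0.001], 'joint_efforts': [-0.0, -49.41, -0.383, -31.469, 0.013, 0.008, -0.0], 'tool_pos': [0.207, -0.616, 0.23], 'ee_rot': [0.987, 0.161, -0.0, -0.001], 'ft_force': [-0.017, -0.25, 1.154], 'wrist_torque': [0.031, 0.007, 0.035], 'grip_force': 0.0, 'opening': 0.085}
[[ 0.319 -0.914 -0.252  0.27 ]
 [-0.948 -0.308 -0.083 -0.595]
 [-0.002  0.265 -0.964  0.373]
 [ 0.     0.     0.     1.   ]]
```

View pics/w1.png

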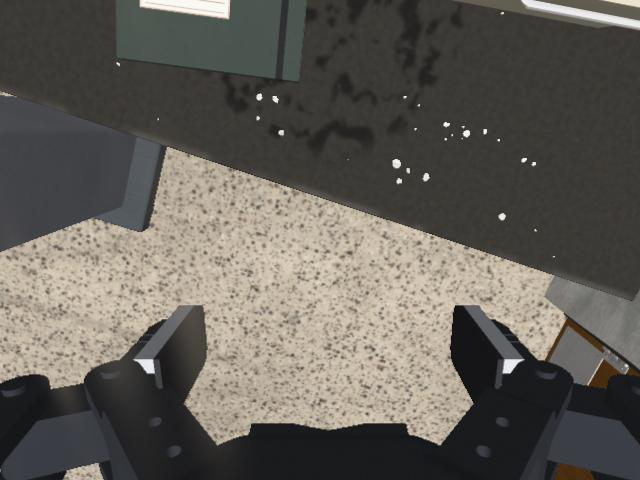

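The move was refused because every key is needed. The wrist view still shows only the floor and the bench edge, with the fingertips at about row 310.

>>> servo_tool --series '[{"tx": 35,"ty": -41,"tz": -30,"rx": 0,"ry": 0,"rz": 0,"fingers": 0},{"tx": 35,"ty": -41,"tz": -30,"rx": 0,"ry": 0,"rz": 0,"fingers": 0},{"tx": 54,"ty": -19,"tz": -10,"rx": 0,"ry": 0,"rz": 0,"fingers": 0},{"tx": 54,"ty": -19,"tz": -10,"rx": 0,"ry": 0,"rz": 0,"fingers": 0},{"tx": 54,"ty": -19,"tz": -10,"rx": 0,"ry": 0,"rz": 0,"fingers": 0},{"tx": 54,"ty": -19,"tz": -10,"rx": 0,"ry": 0,"rz": 0,"fingers": 0},{"tx": 20,"ty": -49,"tz": -2,"rx": 0,"ry": 0,"rz": 0,"fingers": 255},{"tx": 20,"ty": -49,"tz": -2,"rx": 0,"ry": 0,"rz": 0,"fingers": 255},{"tx": 20,"ty": -49,"tz": -2,"rx": 0,"ry": 0,"rz": 0,"fingers": 255},{"tx": 20,"ty": -49,"tz": -2,"rx": 0,"ry": 0,"rz": 0,"fingers": 255},{"tx": 20,"ty": -49,"tz": -2,"rx": 0,"ry": 0,"rz": 0,"fingers": 255},{"tx": 20,"ty": -49,"tz": -2,"rx": 0,"ry": 0,"rz": 0,"fingers": 255},{"tx": 20,"ty": -49,"tz": -2,"rx": 0,"ry": 0,"rz": 0,"fingers": 255},{"tx": 20,"ty": -49,"tz": -2,"rx": 0,"ry": 0,"rz": 0,"fingers": 255},{"tx": 0,"ty": 0,"tz": 0,"rx": 0,"ry": 0,"rz": 0.138,"fingers": 255},{"tx": 0,"ty": 0,"tz": 0,"rx": 0,"ry": 0,"rz": 0,"fingers": 255},{"tx": 0,"ty": 0,"tz": 0,"rx": 0,"ry": 0,"rz": 0,"fingers": 255}]'

```text
time: 2.28
tool_pos: [0.4545, 0.0461, 0.347]
ee_rot: [0.996, 0.093, -0.0, 0.0]
ft_force: [0.0, -1.7, 0.7]
opening: 0.0
grip_force: 0.0
```

```bash
cat > shot.py <<'E'
from h import *
import json,sys
n=sys.argv[1]
s=state();c=camera_info("wrist");im=grab_frame("wrist");cv2.imwrite(f"pics/{n}.png",im)
c={k:(np.array(v).tolist()) for k,v in c.items()};json.dump(c,open(n+".json","w"))
print({k:np.round(v,3).tolist() for k,v in s.items() if k in("time","qpos","tool_pos","ee_rot","ft_force")})
E
python3 shot.py w1
```

```text
{'time': 2.275, 'qpos': [0.633, -0.13, -0.704, 1.684, -0.084, 1.557, -1.451], 'tool_pos': [0.455, 0.046, 0.347], 'ee_rot': [0.996, 0.093, -0.0, 0.0], 'ft_force': [0.002, -1.704, 0.724]}
```

View pics/w1.png

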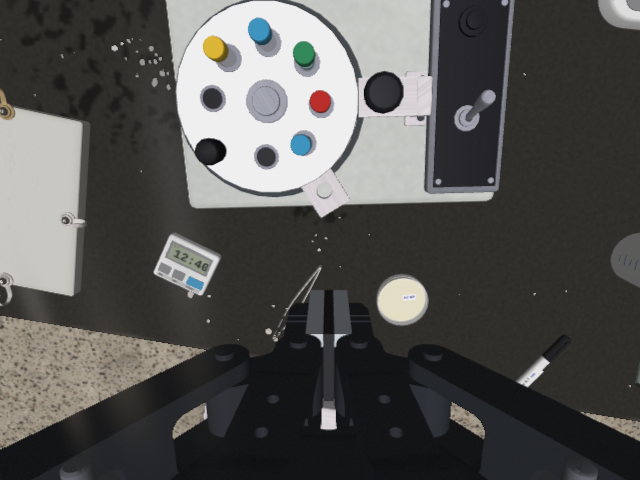

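The wrist view shows the table disc centred near (268,97) and the pin head at (384,91). The bat tip is at (487,98) with its collar at (466,118). The lug hole is at (324,190) and the knob at (210,151).

```bash
cat > meas.py <<'E'
from h import *
import json,sys
def comp(m,seed,r=14):
    n,l,st,ce=cv2.connectedComponentsWithStats(m.astype(np.uint8))
    d=[(np.hypot(*(ce[i]-seed)),i) for i in range(1,n) if st[i,4]>25]
    i=min(d)[1];return ce[i],st[i],l==i
if __name__=="__main__":
    c=json.load(open("w1.json"));im=cv2.imread("pics/w1.png");g=im.max(2)
    cs,_=cv2.findContours(((im.min(2)>225)*255).astype(np.uint8),0,2)
    k=max(cs,key=cv2.contourArea);h=cv2.convexHull(k)[:,0]
    P=np.array([onz(c,u,v,.074)[:2] for u,v in h])
    ok=(h[:,1]>3)
    P=P[ok]
    for _ in range(4):
        A=np.c_[2*P,np.ones(len(P))];x=np.linalg.lstsq(A,(P**2).sum(1),rcond=None)[0];r=np.sqrt(x[2]+x[:2]@x[:2]);e=np.hypot(*(P-x[:2]).T)-r;P=P[abs(e)<max(.0015,2*e.std())]
    print("table",x[:2],"r",r,len(P));ax=x[:2]
    for n,s,z,th in(("pin",(384,91),.141,45),("knob",(210,151),.111,45)):
        m=np.zeros(g.shape,bool);v,u=s[1],s[0];m[v-26:v+26,u-26:u+26]=g[v-26:v+26,u-26:u+26]<th
        ce,st,_=comp(m,s);w=onz(c,*ce,z);print(n,ce.round(1),st,w.round(4))
        if n=="knob":print("knob r",np.hypot(*(w[:2]-ax)),"ang",np.degrees(np.arctan2(*(w[:2]-ax)[::-1])))
        else:
            d=w[:2]-ax;yaw=np.arctan2(d[1],d[0])+np.pi/2;print("pin r(.103)",np.hypot(*d),"yaw",np.degrees(yaw))
    for n,s,z in(("tip",(488,97),.123),("collar",(466,118),.073),("lug",(324,190),.066),("hub",(266,100),.08)):
        w=onz(c,*s,z);d=w[:2]-ax;print(n,w.round(4),np.hypot(*d).round(4),np.degrees(np.arctan2(d[1],d[0])).round(1))
    e1,e2=onz(c,200,206,.05),onz(c,480,200,.05);print("front edge yaw",np.degrees(np.arctan2(*(e1-e2)[[1,0]]))-90)
E
python3 meas.py
```

```text
table [0.53407792 0.12099145] r 0.08639909528025413 55
pin [381.8  93.2] [364  72  39  41 447] [0.555  0.0213 0.141 ]
pin r(.103) 0.1018263131995365 yaw 11.883155614468846
knob [210.4 151.5] [195 139  31  26 472] [0.4807 0.1593 0.111 ]
knob r 0.06569389089724519 ang 144.36588206501506
tip [ 0.5706 -0.0695  0.123 ] 0.1939 -79.1
collar [ 0.5549 -0.0714  0.073 ] 0.1935 -83.8
lug [0.4591 0.0513 0.066 ] 0.1023 -137.1
hub [0.5348 0.1211 0.08  ] 0.0007 10.5
front edge yaw 11.98743158883076
```

>>> servo_tool --series '[{"tx": 0,"ty": 0,"tz": 0,"rx": 0,"ry": 0,"rz": -0.023,"fingers": 255},{"tx": 31,"ty": 34,"tz": 20,"rx": 0,"ry": 0,"rz": 0,"fingers": 255},{"tx": 31,"ty": 34,"tz": 30,"rx": 0,"ry": 0,"rz": 0,"fingers": 255},{"tx": 31,"ty": 34,"tz": 40,"rx": 0,"ry": 0,"rz": 0,"fingers": 255},{"tx": 31,"ty": 35,"tz": 40,"rx": 0,"ry": 0,"rz": 0,"fingers": 255},{"tx": 0,"ty": 0,"tz": 40,"rx": 0,"ry": 0,"rz": 0,"fingers": 255},{"tx": 0,"ty": 0,"tz": 40,"rx": 0,"ry": 0,"rz": 0,"fingers": 255},{"tx": 0,"ty": 0,"tz": 37,"rx": 0,"ry": 0,"rz": 0,"fingers": 255},{"tx": 0,"ty": 0,"tz": 0,"rx": 0,"ry": 0,"rz": 0,"fingers": 255}]'

```text
time: 3.45
tool_pos: [0.6017, -0.0618, 0.097]
ee_rot: [0.995, 0.104, -0.003, -0.001]
ft_force: [-0.1, 0.2, 1.1]
opening: 0.0001
grip_force: 0.0
```

```bash
python3 shot.py w2
```

```text
{'time': 3.45, 'qpos': [0.588, 0.405, -0.649, 1.699, 0.265, 1.134, -1.499], 'tool_pos': [0.602, -0.062, 0.097], 'ee_rot': [0.995, 0.104, -0.003, -0.001], 'ft_force': [-0.11, 0.165, 1.144]}
```

View pics/w2.png

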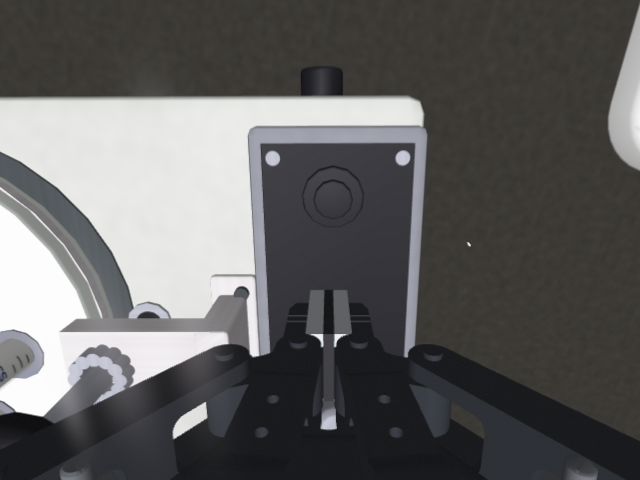

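The fingers stand behind the bat, in line with it and above the panel. Next I push to the front.

>>> servo_tool --series '[{"tx": -8,"ty": 0,"tz": 0,"rx": 0,"ry": 0,"rz": 0,"fingers": 255},{"tx": -8,"ty": 0,"tz": 0,"rx": 0,"ry": 0,"rz": 0,"fingers": 255},{"tx": -8,"ty": 0,"tz": 0,"rx": 0,"ry": 0,"rz": 0,"fingers": 255},{"tx": -8,"ty": 0,"tz": 0,"rx": 0,"ry": 0,"rz": 0,"fingers": 255},{"tx": -8,"ty": 0,"tz": 0,"rx": 0,"ry": 0,"rz": 0,"fingers": 255},{"tx": -5,"ty": 0,"tz": 0,"rx": 0,"ry": 0,"rz": 0,"fingers": 255},{"tx": 0,"ty": 0,"tz": 0,"rx": 0,"ry": 0,"rz": 0,"fingers": 255}]'

```text
time: 4.38
tool_pos: [0.5607, -0.0705, 0.1004]
ee_rot: [0.995, 0.104, 0.001, 0.0]
ft_force: [2.5, 0.5, -1.3]
opening: -0.0003
grip_force: 1.3
```

>>> servo_tool --series '[{"tx": 10,"ty": 0,"tz": 0,"rx": 0,"ry": 0,"rz": 0,"fingers": 255},{"tx": 5,"ty": 0,"tz": -40,"rx": 0,"ry": 0,"rz": 0,"fingers": 255},{"tx": 0,"ty": 0,"tz": -60,"rx": 0,"ry": 0,"rz": 0,"fingers": 255},{"tx": -30,"ty": -30,"tz": -40,"rx": 0,"ry": 0,"rz": 0,"fingers": 255},{"tx": -30,"ty": -30,"tz": -40,"rx": 0,"ry": 0,"rz": 0,"fingers": 255},{"tx": -25,"ty": -30,"tz": -40,"rx": 0,"ry": 0,"rz": 0,"fingers": 255},{"tx": -25,"ty": -20,"tz": -20,"rx": 0,"ry": 0,"rz": 0,"fingers": 255},{"tx": 0,"ty": 0,"tz": 0,"rx": 0,"ry": 0,"rz": 0,"fingers": 255}]'

```text
time: 5.38
tool_pos: [0.4443, 0.0189, 0.3426]
ee_rot: [0.994, 0.105, 0.002, 0.002]
ft_force: [0.9, 0.3, -0.4]
opening: -0.0003
grip_force: 0.0
```

```bash
python3 shot.py w3
```

```text
{'time': 5.375, 'qpos': [0.721, -0.17, -0.711, 1.718, -0.108, 1.549, -1.341], 'tool_pos': [0.444, 0.019, 0.343], 'ee_rot': [0.994, 0.105, 0.002, 0.002], 'ft_force': [0.944, 0.339, -0.393]}
```

View pics/w3.png

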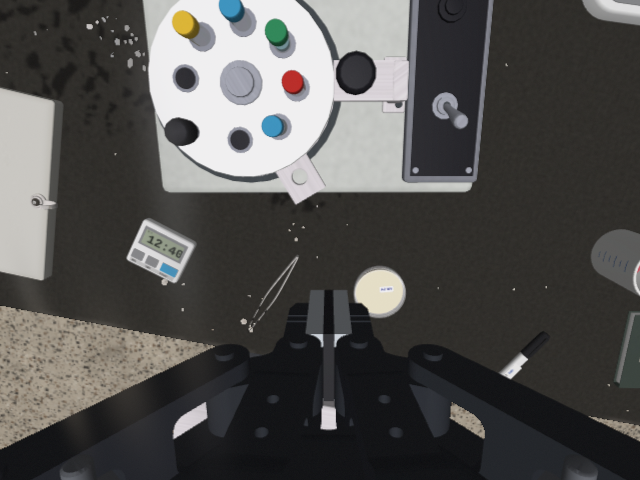

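The bat now leans to the front, tip at (461,120) and collar at (444,105), so the drive is off. The lug at (300,177) has not moved. Next is the knob.

>>> servo_tool --series '[{"tx": 0,"ty": 0,"tz": 0,"rx": 0,"ry": 0,"rz": 0.17,"fingers": 0},{"tx": 0,"ty": 0,"tz": 0,"rx": 0,"ry": 0,"rz": 0.17,"fingers": 0},{"tx": 0,"ty": 0,"tz": 0,"rx": 0,"ry": 0,"rz": 0.17,"fingers": 0},{"tx": -2,"ty": -36,"tz": 30,"rx": 0,"ry": 0,"rz": 0,"fingers": 0},{"tx": -2,"ty": -36,"tz": 30,"rx": 0,"ry": 0,"rz": 0,"fingers": 0},{"tx": -2,"ty": -37,"tz": 30,"rx": 0,"ry": 0,"rz": 0,"fingers": 0},{"tx": -2,"ty": -37,"tz": 30,"rx": 0,"ry": 0,"rz": 0,"fingers": 0},{"tx": 0,"ty": 0,"tz": 0,"rx": 0,"ry": 0,"rz": 0,"fingers": 0},{"tx": 0,"ty": 0,"tz": 0,"rx": 0,"ry": 0,"rz": 0,"fingers": 0}]'

```text
time: 6.55
tool_pos: [0.4805, 0.1582, 0.2197]
ee_rot: [0.989, -0.15, -0.001, -0.0]
ft_force: [0.2, -0.0, 0.8]
opening: 0.0854
grip_force: 0.0
```

```bash
python3 shot.py w4
```

```text
{'time': 6.55, 'qpos': [0.618, 0.094, -1.027, 1.789, 0.082, 1.307, -2.302], 'tool_pos': [0.481, 0.158, 0.22], 'ee_rot': [0.989, -0.15, -0.001, -0.0], 'ft_force': [0.165, -0.031, 0.835]}
```

View pics/w4.png

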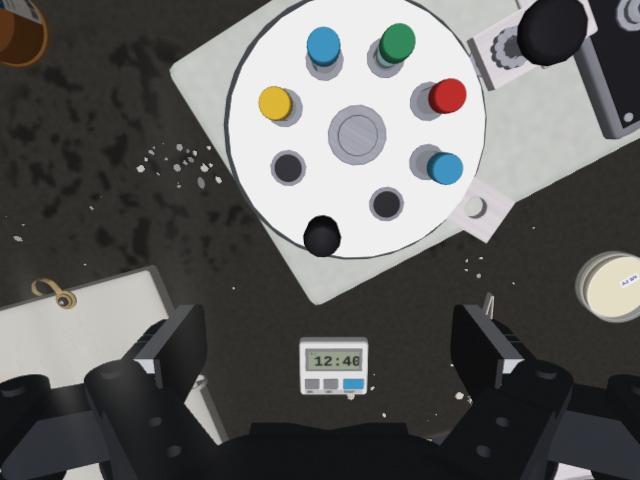

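The knob is at (322,236), midway between the open fingers sideways. The tubes and the bottle are well clear.

```bash
python3 - <<'E'
from h import *
import json
from meas import comp
c=json.load(open("w4.json"));im=cv2.imread("pics/w4.png");g=im.max(2)
m=np.zeros(g.shape,bool);m[205:270,290:350]=g[205:270,290:350]<60
ce,st,_=comp(m,(322,236))
for z in(.106,.112):
    w=onz(c,*ce,z);print(ce,st,w)
    s=state();T=R.from_quat(s["ee_rot"]).as_matrix();print(T.T@(w-s["tool_pos"])*1e3, np.degrees(np.arctan2(T[1,0],T[0,0])))
a=onz(c,357,135,.08)[:2];l=onz(c,475,207,.066)[:2]-a
print(a,np.hypot(*l),np.degrees(np.arctan2(l[1],l[0])),np.hypot(*(w[:2]-a)),np.degrees(np.arctan2(*(w[:2]-a)[::-1])))
E
```

```text
[321.50172414 236.34396552] [ 304  216   37   41 1160] [0.48123883 0.16211063 0.106     ]
[ -0.89128333  -4.23843892 114.35351723] -17.366157873539365
[321.50172414 236.34396552] [ 304  216   37   41 1160] [0.48271645 0.16154878 0.112     ]
[  0.68447363  -4.14244977 108.35294995] -17.366157873539365
[0.53442232 0.1209934 ] 0.10216171490973183 -137.34952608715366 0.06571328525658963 141.89121498264632
```

>>> servo_tool --series '[{"tx": 0,"ty": -4,"tz": 40,"rx": 0,"ry": 0,"rz": 0,"fingers": 0},{"tx": 0,"ty": 0,"tz": 40,"rx": 0,"ry": 0,"rz": 0,"fingers": 0},{"tx": 0,"ty": 0,"tz": 30,"rx": 0,"ry": 0,"rz": 0,"fingers": 0},{"tx": 0,"ty": 0,"tz": 22,"rx": 0,"ry": 0,"rz": 0,"fingers": 0},{"tx": 0,"ty": 0,"tz": 0,"rx": 0,"ry": 0,"rz": 0,"fingers": 120},{"tx": 0,"ty": 0,"tz": 0,"rx": 0,"ry": 0,"rz": 0,"fingers": 255},{"tx": 0,"ty": 0,"tz": 0,"rx": 0,"ry": 0,"rz": 0,"fingers": 255},{"tx": 0,"ty": 0,"tz": 0,"rx": 0,"ry": 0,"rz": 0,"fingers": 255},{"tx": 0,"ty": 0,"tz": 0,"rx": 0,"ry": 0,"rz": 0,"fingers": 255},{"tx": 0,"ty": 0,"tz": 0,"rx": 0,"ry": 0,"rz": 0,"fingers": 255}]'

```text
time: 7.85
tool_pos: [0.4825, 0.1627, 0.0898]
ee_rot: [0.989, -0.15, 0.001, 0.0]
ft_force: [-0.6, -0.7, 5.3]
opening: 0.0223
grip_force: 58.6
```

>>> servo_tool --series '[{"tx": -2.2,"ty": 6.45,"tz": 0,"rx": 0,"ry": 0,"rz": -0.103,"fingers": 255},{"tx": -2.2,"ty": 6.45,"tz": 0,"rx": 0,"ry": 0,"rz": -0.103,"fingers": 255},{"tx": -2.2,"ty": 6.45,"tz": 0,"rx": 0,"ry": 0,"rz": -0.103,"fingers": 255},{"tx": 0,"ty": 0,"tz": 0,"rx": 0,"ry": 0,"rz": 0,"fingers": 255}]'

```text
time: 8.35
tool_pos: [0.4723, 0.1446, 0.0898]
ee_rot: [1.0, 0.004, 0.001, 0.001]
ft_force: [-0.7, -1.9, 6.3]
opening: 0.0222
grip_force: 59.8
```

```bash
cat > ang.py <<'E'
from h import *
s=state();T=R.from_quat(s["ee_rot"]).as_matrix();A=np.array([.5343,.121]);d=s["tool_pos"][:2]-A
c=T[:2,:2].T@(-d)*1e3
print("r",np.hypot(*d),"ang",np.degrees(np.arctan2(d[1],d[0])),"yaw",np.degrees(np.arctan2(T[1,0],T[0,0])),"c",c,s["ft_force"],s["qpos"][6],s["time"])
E
python3 ang.py
```

```text
r 0.06633882870375944 ang 159.11969112921668 yaw 0.43517106369052305 c [61.80062175 24.11414328] [-0.72499184 -1.93136838  6.28191253] -2.1164164711279816 8.35
```

>>> servo_tool --series '[{"tx": -2.2,"ty": 6.45,"tz": 0,"rx": 0,"ry": 0,"rz": -0.103,"fingers": 255},{"tx": -2.2,"ty": 6.45,"tz": 0,"rx": 0,"ry": 0,"rz": -0.103,"fingers": 255},{"tx": -2.2,"ty": 6.45,"tz": 0,"rx": 0,"ry": 0,"rz": -0.103,"fingers": 255},{"tx": -2.2,"ty": 6.45,"tz": 0,"rx": 0,"ry": 0,"rz": -0.103,"fingers": 255},{"tx": -2.2,"ty": 6.45,"tz": 0,"rx": 0,"ry": 0,"rz": -0.103,"fingers": 255},{"tx": -2.2,"ty": 6.45,"tz": 0,"rx": 0,"ry": 0,"rz": -0.103,"fingers": 255},{"tx": 0,"ty": 0,"tz": 0,"rx": 0,"ry": 0,"rz": 0,"fingers": 255},{"tx": 0,"ty": 0,"tz": 0,"rx": 0,"ry": 0,"rz": 0,"fingers": 255}]'

```text
time: 9.35
tool_pos: [0.4704, 0.1044, 0.0898]
ee_rot: [0.952, 0.307, 0.001, 0.001]
ft_force: [0.6, -2.3, 5.6]
opening: 0.0221
grip_force: 59.8
```

```bash
python3 ang.py; python3 shot.py w5
```

```text
r 0.0660545358975339 ang -165.4061171562828 yaw 35.79375205585072 c [61.58418369 23.88637377] [ 0.62096229 -2.27703612  5.64651671] -1.4372186606781445 9.35
{'time': 9.35, 'qpos': [0.807, 0.254, -1.175, 1.996, 0.272, 1.06, -1.437], 'tool_pos': [0.47, 0.104, 0.09], 'ee_rot': [0.952, 0.307, 0.001, 0.001], 'ft_force': [0.621, -2.277, 5.647]}
```

View pics/w5.png

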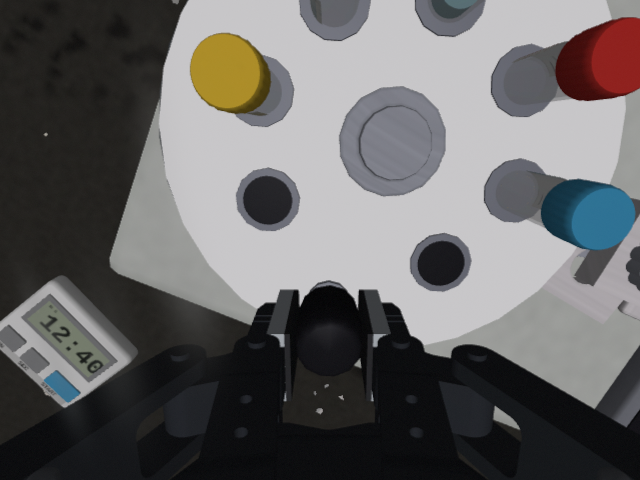

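The knob is held at (329,330). The empty wells are at (268,200) and (441,262), with the hub at (397,143).

```bash
python3 - <<'E'
from h import *
import json
A=np.array([.5343,.121])
def an(d):return np.degrees(np.arctan2(d[1],d[0]))%360
for n,w,h in(("w1",[(212,98),(265,156)],(267,101)),("w4",[(288,168),(387,204)],(357,135)),("w5",[(268,200),(441,262)],(397,143))):
    c=json.load(open(n+".json"));H=onz(c,*h,.08)[:2]
    print(n,"hub",H.round(4),[(np.hypot(*(p-A)).round(4),an(p-A).round(2)) for p in(onz(c,*q,.074)[:2] for q in w)])
c=json.load(open("w1.json"));print("lug w1",an(onz(c,324.5,190.5,.066)[:2]-A))
c=json.load(open("w4.json"));print("lug w4",an(onz(c,475.5,207.5,.066)[:2]-A))
E
```

```text
w1 hub [0.5341 0.1201] [(np.float64(0.0527), np.float64(97.79)), (np.float64(0.052), np.float64(186.32))]
w4 hub [0.5344 0.121 ] [(np.float64(0.0521), np.float64(97.96)), (np.float64(0.0526), np.float64(188.24))]
w5 hub [0.535  0.1203] [(np.float64(0.0521), np.float64(150.42)), (np.float64(0.052), np.float64(240.84))]
lug w1 222.92756364621812
lug w4 222.63267253130567
```

>>> servo_tool --series '[{"tx": -1.3,"ty": 3.7,"tz": 0,"rx": 0,"ry": 0,"rz": -0.06,"fingers": 255},{"tx": -1.3,"ty": 3.7,"tz": 0,"rx": 0,"ry": 0,"rz": -0.06,"fingers": 255},{"tx": 0,"ty": 0,"tz": 0,"rx": 0,"ry": 0,"rz": 0,"fingers": 255},{"tx": 0,"ty": 0,"tz": 0,"rx": 0,"ry": 0,"rz": 0,"fingers": 255},{"tx": 0,"ty": 0,"tz": 0,"rx": 0,"ry": 0,"rz": 0,"fingers": 0},{"tx": 0,"ty": 0,"tz": 0,"rx": 0,"ry": 0,"rz": 0,"fingers": 0},{"tx": 0,"ty": 0,"tz": 0,"rx": 0,"ry": 0,"rz": 0,"fingers": 0},{"tx": 0,"ty": 0,"tz": 0,"rx": 0,"ry": 0,"rz": 0,"fingers": 0},{"tx": 0,"ty": 0,"tz": -40,"rx": 0,"ry": 0,"rz": 0,"fingers": 0},{"tx": 0,"ty": 0,"tz": -60,"rx": 0,"ry": 0,"rz": 0,"fingers": 0},{"tx": 0,"ty": 0,"tz": -60,"rx": 0,"ry": 0,"rz": 0.18,"fingers": 255},{"tx": 0,"ty": 0,"tz": -60,"rx": 0,"ry": 0,"rz": 0.18,"fingers": 255},{"tx": 0,"ty": 0,"tz": 0,"rx": 0,"ry": 0,"rz": 0.16,"fingers": 255},{"tx": 0,"ty": 0,"tz": 0,"rx": 0,"ry": 0,"rz": 0,"fingers": 255},{"tx": 0,"ty": 0,"tz": 0,"rx": 0,"ry": 0,"rz": 0,"fingers": 255}]'

```text
time: 11.28
tool_pos: [0.4705, 0.0977, 0.3075]
ee_rot: [0.993, 0.114, -0.001, -0.0]
ft_force: [0.4, -0.5, 0.1]
opening: 0.0002
grip_force: 0.0
```

```bash
python3 ang.py; python3 shot.py w6
```

```text
r 0.06792083122892452 ang -159.89476009602356 yaw 13.094793566095271 c [67.41297077 -8.28980033] [ 0.39903424 -0.4596323   0.09037236] -1.4642890981494687 11.275
{'time': 11.275, 'qpos': [1.155, -0.123, -1.291, 1.699, -0.119, 1.479, -1.464], 'tool_pos': [0.471, 0.098, 0.307], 'ee_rot': [0.993, 0.114, -0.001, -0.0], 'ft_force': [0.399, -0.46, 0.09]}
```

View pics/w6.png

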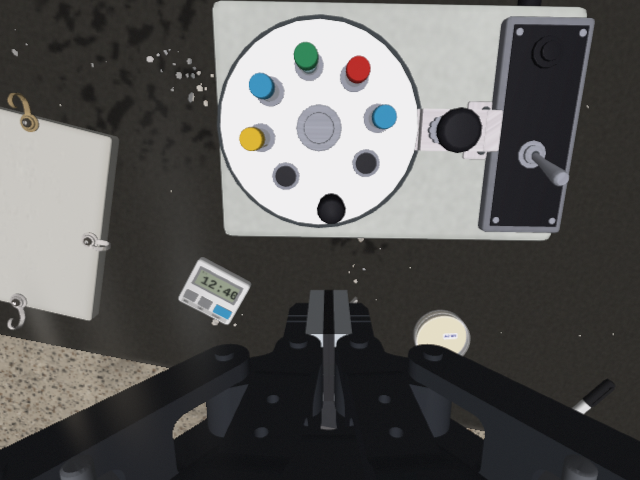

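The tool is clear. The wells are at (286,176) and (366,163), the hub at (319,128), the knob at (331,208), and the pin head at (459,130) in line with the lug. The bat is still to the front.

```bash
python3 - <<'E'
from h import *
import json
c=json.load(open("w6.json"));im=cv2.imread("pics/w6.png")
def an(d):return np.degrees(np.arctan2(d[1],d[0]))%360
H=onz(c,319,128,.08)[:2];A=np.array([.5343,.121])
W=[an(onz(c,*q,.074)[:2]-A) for q in((286,176),(366,163))];print("hub",H,"wells",W,"lug est",222.8+np.mean(W)-np.mean([97.96,188.24]))
k=onz(c,331,208,.112)[:2]-A;print("knob",an(k),np.hypot(*k))
b=((im.min(2)>150)).astype(np.uint8)
# front edge fit
pts=np.array([(x,240-0+np.where(b[195:260,x])[0].max()-45) for x in list(range(240,300,4))+list(range(370,470,4)) if b[195:260,x].any()])
P=np.array([onz(c,*p,.05)[:2] for p in pts]);v=cv2.fitLine(P.astype(np.float32),cv2.DIST_HUBER,0,.01,.01).ravel();print("edge yaw",(np.degrees(np.arctan2(v[1],v[0]))%180)-90, v, "dist axis->front (.108)",abs(np.cross(v[:2],A-v[2:])))
g=im.max(2);m=np.zeros(g.shape,np.uint8);m[100:160,425:490]=g[100:160,425:490]<50
cs,_=cv2.findContours(m,0,2);(u,w),r=cv2.minEnclosingCircle(max(cs,key=cv2.contourArea));p=onz(c,u,w,.141);print("pin px",u,w,r,p,np.hypot(*(p[:2]-A)),an(p[:2]-A))
d=np.array(state()["tool_pos"]);T=R.from_quat(state()["ee_rot"]).as_matrix();print("to pin",T.T@(np.r_[p[:2],.148]-d)*1e3)
E
```

```text
hub [0.53394857 0.12066507] wells [np.float64(157.80495431285604), np.float64(247.09061884995214)] lug est 282.14778658140415
knob 202.44376521841357 0.06575504174748766
edge yaw 12.252342 [ 0.21221757 -0.97722244  0.4408419   0.05588264] dist axis->front (.108) 0.10514838845671017
pin px 458.0 129.5 23.307823181152344 [0.55621553 0.02075252 0.141     ] 0.10261504558967083 282.33166850447276
to pin [ 66.35796595  94.49684049 159.22595836]<stdin>:11: DeprecationWarning: Arrays of 2-dimensional vectors are deprecated. Use arrays of 3-dimensional vectors instead. (deprecated in NumPy 2.0)
```

>>> servo_tool --series '[{"tx": 22,"ty": 31.5,"tz": 30,"rx": 0,"ry": 0,"rz": 0,"fingers": 255},{"tx": 22,"ty": 31.5,"tz": 30,"rx": 0,"ry": 0,"rz": 0,"fingers": 255},{"tx": 22,"ty": 31.5,"tz": 30,"rx": 0,"ry": 0,"rz": 0,"fingers": 255},{"tx": 0,"ty": 0,"tz": 45,"rx": 0,"ry": 0,"rz": 0,"fingers": 255},{"tx": 0,"ty": 0,"tz": 5,"rx": 0,"ry": 0,"rz": 0,"fingers": 255},{"tx": 0,"ty": 0,"tz": 8,"rx": 0,"ry": 0,"rz": 0,"fingers": 255},{"tx": 0,"ty": 0,"tz": 8,"rx": 0,"ry": 0,"rz": 0,"fingers": 255},{"tx": 0,"ty": 0,"tz": 8,"rx": 0,"ry": 0,"rz": 0,"fingers": 255},{"tx": 0,"ty": 0,"tz": 6,"rx": 0,"ry": 0,"rz": 0,"fingers": 255},{"tx": 0,"ty": 0,"tz": 0,"rx": 0,"ry": 0,"rz": 0,"fingers": 255}]'

```text
time: 12.58
tool_pos: [0.5555, 0.0207, 0.1389]
ee_rot: [0.994, 0.113, -0.0, 0.0]
ft_force: [0.4, -0.1, 0.1]
opening: 0.0003
grip_force: 0.0
```

>>> servo_tool --series '[{"tx": 0,"ty": 0,"tz": 6,"rx": 0,"ry": 0,"rz": 0,"fingers": 255},{"tx": 0,"ty": 0,"tz": 6,"rx": 0,"ry": 0,"rz": 0,"fingers": 255},{"tx": 0,"ty": 0,"tz": 6,"rx": 0,"ry": 0,"rz": 0,"fingers": 255}]'

```text
time: 12.95
tool_pos: [0.5557, 0.0207, 0.1207]
ee_rot: [0.994, 0.113, -0.0, 0.0]
ft_force: [-0.2, 0.3, 3.0]
opening: -0.0002
grip_force: 1.3
```

>>> servo_tool --series '[{"tx": 0,"ty": 0,"tz": 3,"rx": 0,"ry": 0,"rz": 0,"fingers": 255},{"tx": 0,"ty": 0,"tz": 3,"rx": 0,"ry": 0,"rz": 0,"fingers": 255},{"tx": 0,"ty": 0,"tz": 1.5,"rx": 0,"ry": 0,"rz": 0,"fingers": 255},{"tx": 0,"ty": 0,"tz": 0,"rx": 0,"ry": 0,"rz": 0,"fingers": 255}]'

```text
time: 13.45
tool_pos: [0.5558, 0.0208, 0.115]
ee_rot: [0.994, 0.113, -0.0, 0.001]
ft_force: [-4.5, -1.3, 12.5]
opening: -0.0001
grip_force: 6.3
```

>>> servo_tool --series '[{"tx": 0,"ty": 0,"tz": 1.5,"rx": 0,"ry": 0,"rz": 0,"fingers": 255},{"tx": 0,"ty": 0,"tz": 0,"rx": 0,"ry": 0,"rz": 0,"fingers": 255}]'

```text
time: 13.7
tool_pos: [0.556, 0.0208, 0.1149]
ee_rot: [0.994, 0.113, -0.0, 0.001]
ft_force: [-7.6, -2.8, 22.2]
opening: -0.0001
grip_force: 11.0
```

The pin is on its stop: the tip holds at z = 0.115 while the force rises. Next I back off straight up.

>>> servo_tool --series '[{"tx": 0,"ty": 0,"tz": -10,"rx": 0,"ry": 0,"rz": 0,"fingers": 255},{"tx": 0,"ty": 0,"tz": -50,"rx": 0,"ry": 0,"rz": 0,"fingers": 255},{"tx": 0,"ty": 0,"tz": -60,"rx": 0,"ry": 0,"rz": 0,"fingers": 255},{"tx": -30,"ty": -30,"tz": -40,"rx": 0,"ry": 0,"rz": 0,"fingers": 255},{"tx": -30,"ty": -30,"tz": -30,"rx": 0,"ry": 0,"rz": 0,"fingers": 255},{"tx": -6,"ty": -34,"tz": 0,"rx": 0,"ry": 0,"rz": 0,"fingers": 255},{"tx": 0,"ty": 0,"tz": 0,"rx": 0,"ry": 0,"rz": 0,"fingers": 255},{"tx": 0,"ty": 0,"tz": 0,"rx": 0,"ry": 0,"rz": 0,"fingers": 255}]'

```text
time: 14.7
tool_pos: [0.4736, 0.0935, 0.2995]
ee_rot: [0.994, 0.112, -0.001, 0.001]
ft_force: [-0.4, -0.6, 0.5]
opening: 0.0003
grip_force: 0.0
```

```bash
python3 shot.py w7; python3 - <<'E'
from h import *
import json
c=json.load(open("w7.json"));im=cv2.imread("pics/w7.png");g=im.max(2)
u0,v0=proj(c,(.556,.0207,.115)).astype(int);print("pin pred",u0,v0)
m=np.zeros(g.shape,np.uint8);m[v0-35:v0+35,u0-35:u0+35]=g[v0-35:v0+35,u0-35:u0+35]<50
cs,_=cv2.findContours(m,0,2);(u,w),r=cv2.minEnclosingCircle(max(cs,key=cv2.contourArea))
for z in(.108,.141):
  p=onz(c,u,w,z);f=240/np.tan(np.radians(c["vfov"]/2));E=np.array(c["extrinsics"]);dep=(E[:3,:3].T@(p-E[:3,3]))[2];print(z,p,"dia",2*r/f*dep)
# bat tip brightness at off / on predicted
for n,k in(("off",-.017),("on",.017)):
  q=proj(c,(.555+.978*k,-.0725+.208*k,.12)).astype(int);print(n,q,im[q[1]-3:q[1]+4,q[0]-3:q[0]+4].mean((0,1)))
E
```

```text
{'time': 14.7, 'qpos': [1.184, -0.107, -1.323, 1.708, -0.103, 1.462, -1.473], 'tool_pos': [0.474, 0.093, 0.3], 'ee_rot': [0.994, 0.112, -0.001, 0.001], 'ft_force': [-0.381, -0.552, 0.516]}
pin pred 443 132
0.108 [0.55612203 0.02012534 0.108     ] dia 0.032763978912868405
0.141 [0.55440723 0.02884778 0.141     ] dia 0.0295292678063641
off [556 183] [160.97959184 150.46938776 148.85714286]
on [564 138] [35.04081633 30.79591837 30.87755102]
```

The pin head measures 32.8 mm wide and sits on its axis at the "down" height, and the bat shows at its off position. The tool is clear, so I hand in.

```bash
python3 -c "
from cell import *
print(finish_job())"
```

```text
the job is handed in; nothing more can be done
None
```

The toggle is off, the lug's hole is under the lock pin, and the pin is pressed down to its stop through the lug; I handed the job in at about 15 s with the arm clear, but no verdict came back.

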